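# Refit the crank shaft in the tasting-counter coffee mill

### The job

The little coffee mill has been cleaned and its crank shaft is hanging in the wooden parts stand. Thread the shaft down through both bearings of the mill, turn it gently until its flat end drops into the slot of the burr and its brass collar sits fully home on the upper bearing, then turn the crank about a quarter turn, either way, so that the burr turns with it, and leave it seated. Never force the shaft: if it stops early the end is not in the slot yet; leave the other things on the table where they are.

Things in the scene. Friction and masses are not known exactly. Their poses are not given: they have to be found in the camera images.
- crank_shaft: loose upright crank shaft, 0.13 kg; origin at its bottom end on the axis, z up the shaft, x along the crank arm. Flat tang 9.6 mm wide (x), 4 mm thick (y) up to z = 10 mm; round steel 10 mm diameter up to 98; brass collar 20 mm diameter from 98 to 104; hub above. It hangs by the collar in the stand; lift it straight out. It may lean a little in the grip
- shaft_hub (a point): where to hold the shaft: on its axis, 124 mm above its bottom end, in the dark round hub of 22 mm diameter that reaches from 104 to 146 mm; axes as the shaft's. Grip from above, fingers closing along y, across the crank arm (arm 12 mm wide, 105 to 110 mm above the bottom end, along +x)
- crank_knob (a point): top of the dark wooden crank knob, 23 mm diameter, at the end of the crank arm: 70 mm from the shaft's axis along its x, 144 mm above the shaft's bottom end
- parts_stand: fixed beech stand, 80 x 130 mm foot, with a 46 x 130 mm shelf on two steel posts; origin at the centre of the underside; shelf top at z = 118 mm, with a 13 mm hole at its centre in which the shaft hangs
- mill: fixed coffee mill, 140 mm tall, 65 mm across, black suction foot 82 mm across, black cup, dark steel band, clear barrel; origin at the centre of the underside on the bearings' axis. Two aluminium bridges (56 mm along x, 24 wide, 8 thick) carry the bearings. With the shaft fully home, collar on the upper bearing, its bottom end is at z = 42 mm; with the tang out of the slot it stops at 50 mm
- mill_mouth (a point): centre of the 12 mm hole in the upper bearing, at its top face, 140 mm above the table
- mill_lower (a point): centre of the 12 mm hole in the lower bearing, at its top face, 70 mm above the table
- mill_nut (a point): on the axis, top of the burr's brass nut, 50 mm above the table; its slot for the tang is 11.4 x 5.4 mm, 12 mm deep. The slot's direction is not measured (this point's axes are the mill's): any angle. Turn the shaft pressed lightly, 3 to 6 N; within about 8 degrees of the slot (every half turn) the tang drops in. If the burr turns along before, it is only partly in: ease back, lower
- burr (a joint): angle of the burr about the mill's axis, rad, positive anticlockwise seen from above; starts near 0 whatever the slot's direction; turns freely either way against a drag of about 0.06 N m, after up to 0.4 rad of play between tang and slot. The tang may bind in the slot before the collar is home: rock the shaft a little while pressing with up to 7 N
- dripper_pink: pink fluted coffee dripper, 119 mm across, 85 mm tall, origin at the centre of its underside; leave it alone. Behind it, from 0.53 to 0.83 m ahead of the robot and about 0.3 m across, rises the tall three-tier display stand: carry things round its front
- dripper_green: green fluted coffee dripper, 123 mm across, 70 mm tall, origin at the centre of its underside; leave it alone
- sugar_jar: clip-top glass jar of sugar, 94 x 87 x 118 mm, origin at the centre of its underside; leave it alone
- soap_pink: pink soap carton, 62 x 86 x 85 mm, origin at the centre of its underside; leave it alone

How it is judged:
By the outcome, as a careful person would: the job done as asked, in the order asked, and still so for the second after the job is handed in, with the robot touching nothing.
It also fails if it takes over 64 s, if anything falls off the work surface, if the arm or the gripper's body presses on something with over 40 N, if the wrist force passes 120 N, or if a joint passes its speed limit or range.

### The arm

A 6-joint arm with a two-finger parallel gripper is mounted at the origin on a cart in front of the work surface, level with it; the furniture and walls round the work are solid. World frame = base frame: x ahead of the robot, y to its left, z up, the work surface at z = 0. Lengths are in mm, angles in rad, forces in N, time in s.
With the tool pointing down it reaches from about 275 to 825 mm from the base axis. Payload 4.9 kg.
Tool frame: the origin (TCP) lies at the very end of the fingers, on their centre line; the grasp point (between the pads) lies 19 mm behind it; z points along the fingers, y is the line along which they close (so a half turn about z gives the same grasp; the last joint's range is limited). The gripper opens to 85 mm and grips with 20 to 120 N. Pads are 22 mm wide; open, the fingers measure 114 mm over their backs; the gripper's body (76 mm by 85 mm) begins 54 mm behind the grasp point. The pads swing forward as they close: fully open they stand 13 mm farther back than shut.
Start: joints at [-1.409, 0.326, -0.193, 1.052, 0, 1.437], TCP at [160.34, -526.127, 231.281] pointing down, gripper open.
Joint ranges: [-2.65, 2.65], [-0.97, 1.79], [-1.3, 1.35], [-1.93, 2.1], [-1.47, 1.37], [-3.14, 3.14]. Speed limits (rad/s): [2.57, 2.57, 3.14, 3.14, 3.14, 3.14].

### API

Orientations are given as [roll, pitch, yaw] about the fixed x, y, z axes, in that order (R = Rz(yaw) Ry(pitch) Rx(roll)).
In Python, from bench import bot, solve_ik, imaging gives the robot as it stands. Calls block until the motion is done:
- bot.move_ptp(position, orientation): joint-space move of the TCP to a pose.
- bot.movel(position, rot=None, max_speed=150, threshold=None): straight line of the TCP; rot=None keeps the orientation; max_speed is the mean speed in mm/s. With threshold (N) it stops when the force on the tool has changed by that much, and returns True; else False.
- bot.move_j(angles): joint-space move.
- bot.grip(opening, effort=None): opening from 0.0 (shut) to 1.0 (fully open); effort is the grip in N (None keeps the last); returns when the fingers have stopped.
- bot.dwell(seconds).
- solve_ik(position, orientation): joint angles nearest the present ones, or None.
- bot.get_state(): the state.
- imaging.capture(name): name is "scene" or "top" or "wrist"; returns the picture (480x640x3 uint8, blue, green, red); there is no depth.
- imaging.camera_model(name): a dict with "K" (3x3 intrinsics, pixels), "k1" (the pictures are not rectified: a ray, as slopes to the right and down, at radius r is drawn at 1 + k1 r^2 times it, then the intrinsics apply), "position" and "rotation" of the camera in the world. Camera axes: x right, y up, looking along -z (the intrinsics and any distortion apply to the point x, -y, -z); pixel columns grow to the right and rows downward; lengths in mm; the calibration is good to about 2 mm. A picture is of the moment at which its call begins: read the wrist's pose just before it. camera_model takes no time and is no camera call; for the wrist camera it gives the pose at the moment of the call.
A pose or a line that the arm cannot do raises bot.IKError and nothing moves.
- bot.sign_off(): hands the job in; it is judged then, once.
The state is a dict: "t": time; "qpos": joint angles; "joint_velocities": joint speeds; "effort": joint torques, N m; "tcp_pos": TCP position; "orientation": TCP orientation; "contact_force": force on the tool from outside, world axes, zero at the start; "wrist_torque": the same for the moment, N m; "opening": opening from 0.0 (shut) to 1.0 (fully open); "gripper_force": force on a finger pad.
Only numpy, scipy, OpenCV 4.12 (cv2) and the standard library are available. Lean on these libraries where they do the work, as an engineer would, in place of code of your own. Each camera call takes 0.05 s, during which the arm holds its last target. There are 200 camera calls.

## Working session

There is one attempt and no reset: what is moved stays moved. The work goes in short steps, each a Python script; the robot and the scene stay as the last script left them, time stands still between calls to the robot, and variables do not carry over. Pictures are saved under pics/ and viewed, at most 10 in all, crops included, and the job is handed in when it is done.

```bash
mkdir -p pics; ls
python3 - <<'E'
from bench import bot, solve_ik, imaging
import cv2,numpy as np
for n in("scene","top"):
    im=imaging.capture(n); cv2.imwrite(f"pics/{n}0.png",im)
    m=imaging.camera_model(n); print(n,{k:np.round(np.array(v),4).tolist() for k,v in m.items()})
print(bot.get_state())
E
```

```text
pics
scene {'K': [[486.4693, 0.0, 314.1331], [0.0, 486.4693, 244.4952], [0.0, 0.0, 1.0]], 'k1': -0.1254, 'position': [-277.9683, 393.5372, 851.6856], 'rotation': [0.9033, 0.0185, -2.0188]}
top {'K': [[444.3564, 0.0, 324.4773], [0.0, 444.3564, 234.3025], [0.0, 0.0, 1.0]], 'k1': -0.0925, 'position': [397.0195, -17.2533, 1239.3442], 'rotation': [0.1443, 0.0008, -1.5961]}
{'t': 0.1, 'qpos': array([-1.40923634e+00,  3.26877780e-01, -1.93497471e-01,  1.05201010e+00,
        1.09432890e-05,  1.43659601e+00]), 'joint_velocities': array([-9.44731563e-04, -1.19312651e-03,  1.90564698e-03, -6.36526351e-04,
       -3.04880905e-05, -1.02789647e-03]), 'effort': array([-2.05714114e-04, -4.44239080e+01,  2.63037354e+01,  7.87292694e-03,
       -1.86489310e-04,  9.18372365e-06]), 'tcp_pos': array([ 160.23449849, -525.58462446,  230.57062325]), 'orientation': array([-3.14001938e+00, -2.23453017e-04,  2.95760114e-01]), 'contact_force': array([ 0.56491675,  0.10224492, -0.44664086]), 'wrist_torque': array([0.00674941, 0.03347661, 0.01007082]), 'gripper_force': 0.0, 'opening': 0.9953657189215512}
```

View pics/scene0.png

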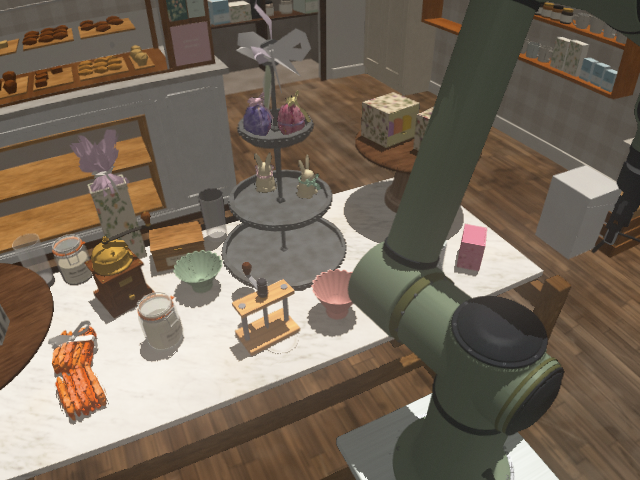

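View pics/top0.png

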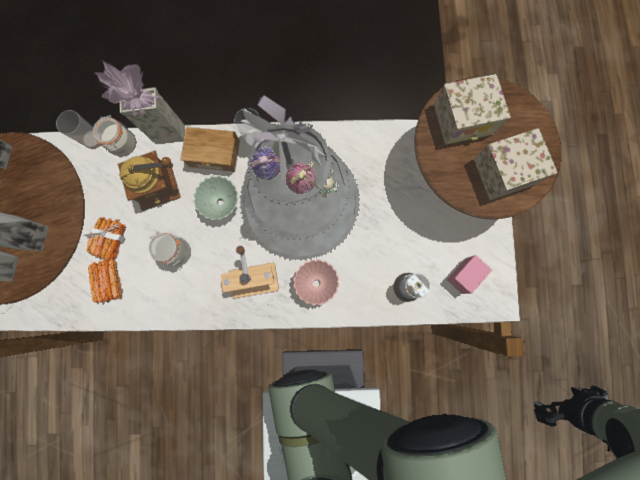

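The mill is at about (411,287) in the top view. The shaft hub is at about (243,279), with the knob at (241,250) and the stand around it. In the scene view the arm hides the mill, and the hub is at about (262,287).

```bash
cat > h.py <<'E'
from bench import bot, solve_ik, imaging
import cv2, numpy as np
from scipy.spatial.transform import Rotation as Ro
def ray(m,uv):
    K=np.array(m["K"]); k1=m["k1"]
    d=np.array([(uv[0]-K[0,2])/K[0,0],(uv[1]-K[1,2])/K[1,1]]); s=d.copy()
    for _ in range(20): s=d/(1+k1*(s@s))
    v=Ro.from_euler("xyz",m["rotation"]).as_matrix()@np.array([s[0],-s[1],-1])
    return np.array(m["position"],float),v/np.linalg.norm(v)
def onz(m,uv,z):
    p,v=ray(m,uv); return p+v*(z-p[2])/v[2]
def proj(m,P):
    c=Ro.from_euler("xyz",m["rotation"]).as_matrix().T@(np.array(P)-m["position"])
    s=np.array([c[0],-c[1]])/-c[2]; s=s*(1+m["k1"]*(s@s)); K=np.array(m["K"])
    return np.array([K[0,0]*s[0]+K[0,2],K[1,1]*s[1]+K[1,2]])
def tri(rs):
    A=sum(np.eye(3)-np.outer(v,v) for p,v in rs); b=sum((np.eye(3)-np.outer(v,v))@p for p,v in rs)
    X=np.linalg.solve(A,b); res=[np.linalg.norm(np.cross(X-p,v)) for p,v in rs]
    return X,max(res)
def st(tag=""):
    s=bot.get_state(); print(tag,"t%.2f"%s["t"],s["tcp_pos"].round(1),s["orientation"].round(3),"F",s["contact_force"].round(1),"T",s["wrist_torque"].round(2),"op %.3f gf %.0f"%(s["opening"],s["gripper_force"]),"q6 %.2f"%s["qpos"][5]); return s
E
python3 - <<'E'
from h import *
t=imaging.camera_model("top"); s=imaging.camera_model("scene")
print("hub",onz(t,(243,278),150).round(), tri([ray(t,(243,278)),ray(s,(262,281))]))
print("knob",onz(t,(240,249),150).round(), tri([ray(t,(240,249)),ray(s,(247,266))]))
M=onz(t,(411,287),140);print("mill",M.round())
w=imaging.camera_model("wrist");st();print(w)
for y in(0,1.57,-1.57,3.1):
  for P in (M+[0,0,160],onz(t,(243,278),150)+[0,0,160]):
    print(y,solve_ik(P,[np.pi,0,y]))
E
```

```text
hub [452. 182. 150.] (array([451.13598426, 178.81475949, 165.42552798]), np.float64(0.49786045260180434))
knob [524. 189. 150.] (array([523.01900877, 187.92496309, 155.07013058]), np.float64(0.6422930738283281))
mill [ 420. -231.  140.]
 t0.10 [ 160.2 -525.6  230.6] [-3.14  -0.     0.296] F [ 0.6  0.1 -0.4] T [0.01 0.03 0.01] op 0.995 gf 0 q6 1.44
{'K': array([[414.30189169,   0.        , 316.74852144],
       [  0.        , 414.30189169, 232.18585166],
       [  0.        ,   0.        ,   1.        ]]), 'k1': 0.0304712968903908, 'position': array([ 224.81015894, -506.90807735,  373.18861282]), 'rotation': array([-2.69060552e-01,  9.14849023e-04, -1.27541402e+00])}
0 [-0.65658836  0.154483   -0.24122992  1.17508341  0.          2.4850043 ]
0 [ 0.23128984  0.16656281 -0.20135525  1.20287828  0.         -2.91030282]
1.57 [-0.65658836  0.154483   -0.24122992  1.17508341  0.          0.9150043 ]
1.57 [ 0.23128984  0.16656281 -0.20135525  1.20287828  0.          1.80288249]
-1.57 [-0.65658836  0.154483   -0.24122992  1.17508341  0.         -2.22818101]
-1.57 [ 0.23128984  0.16656281 -0.20135525  1.20287828  0.         -1.34030282]
3.1 [-0.65658836  0.154483   -0.24122992  1.17508341  0.         -0.6149957 ]
3.1 [ 0.23128984  0.16656281 -0.20135525  1.20287828  0.          0.27288249]
```

Run:
```python
from h import *
bot.move_ptp([353,-231,190],[np.pi,0,0]); st()
w=imaging.camera_model("wrist"); im=imaging.capture("wrist"); cv2.imwrite("pics/m1.png",im); np.save("m1.npy",w,allow_pickle=True)
bot.movel([310,-231,190],max_speed=150)
w=imaging.camera_model("wrist"); im=imaging.capture("wrist"); cv2.imwrite("pics/m2.png",im); np.save("m2.npy",w,allow_pickle=True); st()
a=cv2.imread("pics/m1.png");b=cv2.imread("pics/m2.png")
cv2.imwrite("pics/m12.png",cv2.resize(np.hstack([a,b]),(800,300)))
print(proj(np.load("m1.npy",allow_pickle=True).item(),[420,-231,140]))
```

```text
t1.43 [ 353.2 -231.9  190.2] [ 3.141e+00 -0.000e+00 -1.000e-03] F [ 0.4 -0.1 -1.1] T [-0.   -0.02  0.02] op 0.996 gf 0 q6 2.39
 t1.97 [ 310.6 -231.9  190.3] [ 3.141e+00 -1.000e-03 -1.000e-03] F [-0.4 -0.2 -0.4] T [ 0.01 -0.07 -0.02] op 0.999 gf 0 q6 2.31
[312.88903174 119.23415032]
```

View pics/m1.png

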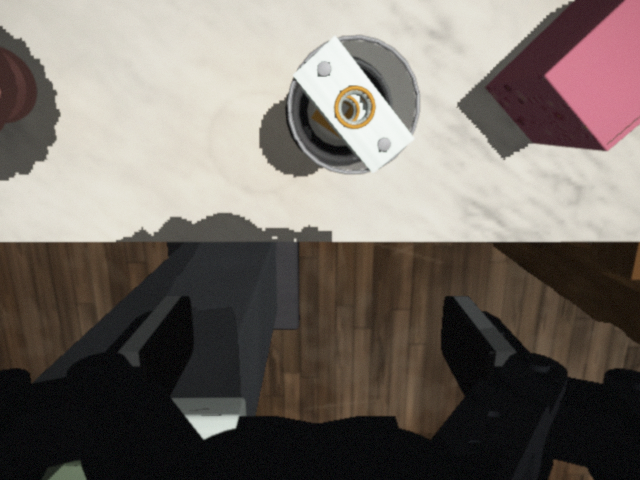

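View pics/m2.png

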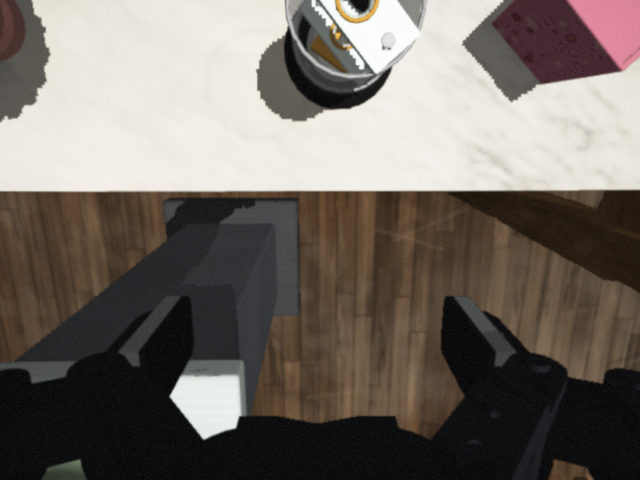

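m1: the mill's brass bearing ring is at about (355,107), on a diagonal bridge, with something brass visible down the hole. m2: the ring is cut off at the top edge. I'll refine from exactly above the axis and take a second view.

```bash
cat >> h.py <<'E'
def ring(im,guess,r=40):
    hsv=cv2.cvtColor(im,cv2.COLOR_BGR2HSV); m=cv2.inRange(hsv,(10,110,90),(30,255,255))
    k=np.zeros_like(m); cv2.circle(k,tuple(int(x) for x in guess),r,255,-1); m&=k
    cs,_=cv2.findContours(m,cv2.RETR_EXTERNAL,cv2.CHAIN_APPROX_NONE); c=max(cs,key=lambda c:cv2.contourArea(cv2.convexHull(c)))
    return cv2.fitEllipse(cv2.convexHull(c))
def shot(name):
    w=imaging.camera_model("wrist"); im=imaging.capture("wrist"); cv2.imwrite(f"pics/{name}.png",im); np.save(name+".npy",w,allow_pickle=True); return w,im
def load(name): return np.load(name+".npy",allow_pickle=True).item(),cv2.imread(f"pics/{name}.png")
E
python3 - <<'E'
from h import *
w,im=load("m1"); e=ring(im,(355,107)); print(e); P=onz(w,e[0],140); print(P); rs=[ray(w,e[0])]
off=np.array(w["position"])[:2]-[353.2,-231.9]; print("off",off)
bot.movel([P[0]-off[0],P[1]-off[1],155]); w,im=shot("m3"); e=ring(im,proj(w,P)); print(e,proj(w,P)); rs.append(ray(w,e[0]))
bot.movel([P[0]-off[0]+55,P[1]-off[1]+20,190]); w,im=shot("m4"); e=ring(im,proj(w,P)); print(e,proj(w,P)); rs.append(ray(w,e[0]))
print(tri(rs)); st()
w,im=load("m3"); u,v=[int(x) for x in proj(w,P)]
a=cv2.resize(im[max(0,v-25):v+25,u-25:u+25],(400,400),interpolation=cv2.INTER_NEAREST)
w,im=load("m1"); u,v=[int(x) for x in proj(w,P)]
b=cv2.resize(im[max(0,v-25):v+25,u-25:u+25],(400,400),interpolation=cv2.INTER_NEAREST)
cv2.imwrite("pics/hole.png",np.hstack([a,b]))
E
```

```text
((354.3437805175781, 106.75066375732422), (39.93658447265625, 42.402896881103516), 12.681625366210938)
[ 425.30025241 -249.44688887  140.        ]
off [67.36656138 -0.43361105]
((317.3757629394531, 117.13919067382812), (49.36528396606445, 51.41199493408203), 1.2399698495864868) [317.52004019 117.30539834]
((358.0606994628906, 235.09771728515625), (35.47747039794922, 37.327938079833984), 71.59394836425781) [358.01691667 234.8325618 ]
(array([ 425.32273839, -249.401914  ,  140.54739861]), np.float64(0.036691314726977425))
 t3.24 [ 411.9 -228.7  189.6] [-3.141e+00  1.000e-03 -0.000e+00] F [-0.6 -0.6  0.6] T [ 0.05 -0.01 -0.06] op 1.000 gf 0 q6 2.48
```

View pics/hole.png

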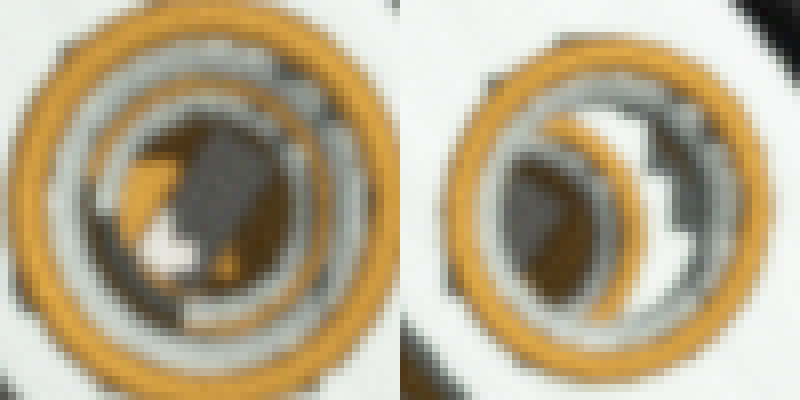

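The left crop (m3, straight above) shows the dark slot of the nut through both bearings. It runs from upper right (about (240,130)) to lower left (about (190,270)). I'll measure its angle numerically, then go to the stand and look there.

Run:
```python
from h import *
w,im=load("m3"); u,v=[int(x) for x in proj(w,[425.3,-249.4,140])]
o=lambda p:onz(w,(u-25+p[0]/8-.5,max(0,v-25)+p[1]/8-.5),50)
for a,b in (((285,165),(215,270)),((205,140),(178,190))):
    d=(o(a)-o(b))[:2]; print("edge yaw deg",np.degrees(np.arctan2(d[1],d[0])),np.linalg.norm(d))
# grey blob
c=im[v-25:v+25,u-25:u+25].astype(int); hs=c.max(2)-c.min(2); g=((hs<25)&(c.max(2)>60)&(c.max(2)<115)).astype(np.uint8)
n,l,s,ce=cv2.connectedComponentsWithStats(g,connectivity=4); i=l[22,28]; print(i,s[i],ce[i])
for r in range(12,38): print("".join("#" if l[r,q]==i and i else "." for q in range(10,42)))
bot.movel([350,-190,230],rot=[np.pi,0,0]); bot.move_ptp([350,-150,240],[np.pi,0,np.pi/2])
bot.movel([350,140,240],rot=[np.pi,0,np.pi],max_speed=250); w,im=shot("s0")
bot.movel([400,165,230],rot=[np.pi,0,np.pi]); w,im=shot("s1"); st()
bot.movel([435,182,230],rot=[np.pi,0,np.pi]); w,im=shot("s2"); st()
```

```text
edge yaw deg -34.59412436576456 8.793884318113864
edge yaw deg -29.4802499943346 3.925402678247123
3 [ 22  14  14  22 154] [27.50649351 22.52597403]
................................
................................
.............#####..............
................#####...........
................#######.........
................#####.####......
...............##########.......
..............###########.......
..............############......
..............##########.#......
.............###########........
.............##########.........
............##########..........
............##########..........
............#########...........
............########............
............########............
.............######.............
...............###..............
...............##...............
...............#................
...............#................
.............###................
.............##.................
................................
................................
 t7.62 [399.  164.5 229.8] [-3.141e+00 -2.000e-03  3.141e+00] F [ 0.8 -0.1 -0.1] T [-0.01  0.    0.02] op 1.001 gf 0 q6 0.22
 t8.08 [433.7 181.5 229.8] [-3.141e+00 -1.000e-03 -3.142e+00] F [-0.3  0.3 -0.1] T [-0.02  0.04  0.01] op 1.001 gf 0 q6 0.24
```

View pics/s2.png

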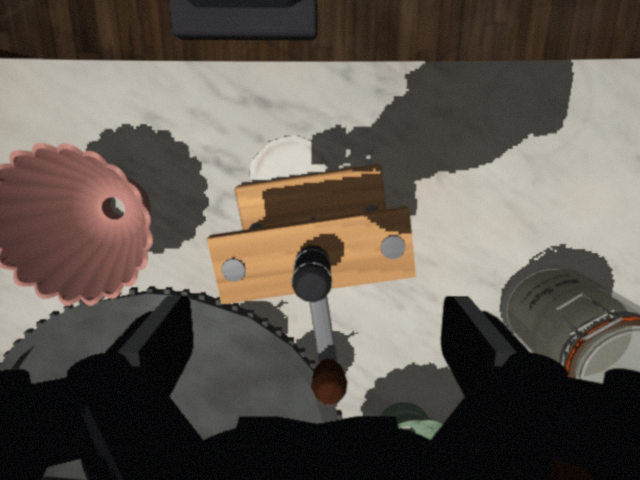

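View pics/s1.png

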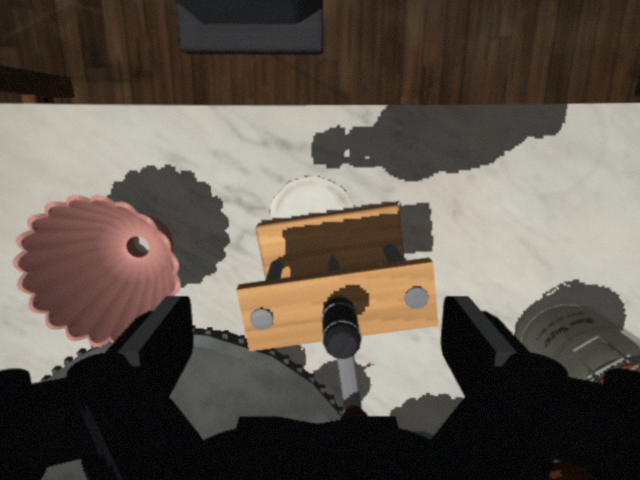

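s2: hub top at about (313,283), shelf bolts at (233,269) and (392,247), knob top at about (329,382). s1: hub top at about (343,340), bolts at (262,319) and (416,297). Next I'll triangulate.

Run:
```python
from h import *
def blob(im,m,g):
    n,l,s,c=cv2.connectedComponentsWithStats(m); i=l[int(g[1]),int(g[0])]; return c[i],s[i],(l==i)
R={k:[] for k in("b1","b2","hub")}
for nm,b1,b2,hb in(("s1",(262,319),(416,297),(343,340)),("s2",(233,269),(392,247),(313,283))):
    w,im=load(nm); hsv=cv2.cvtColor(im,cv2.COLOR_BGR2HSV)
    g=cv2.inRange(hsv,(0,0,90),(180,60,255))
    for k,p in(("b1",b1),("b2",b2)):
        c,s,_=blob(im,g,p); print(nm,k,c,s); R[k].append((w,c))
    d=cv2.inRange(hsv,(0,0,0),(180,255,60)); k0=np.zeros_like(d); cv2.circle(k0,hb,50,255,-1); d&=k0
    c,s,l=blob(im,d,hb); print("hub",s)
    rows=[(y,np.flatnonzero(l[y])[[0,-1]].tolist()) for y in range(s[1],s[1]+s[3],4)]; print(rows)
    a=im[hb[1]-45:hb[1]+45,hb[0]-30:hb[0]+30]; np.save("c"+nm,a)
for k in("b1","b2"): print(k,tri([ray(*x) for x in R[k]]))
a=np.hstack([np.load("cs1.npy"),np.load("cs2.npy")]); a=np.clip(a.astype(float)*2.5,0,255).astype(np.uint8)
cv2.imwrite("pics/hub.png",cv2.resize(a,(720,540),interpolation=cv2.INTER_NEAREST))
```

```text
s1 b1 [261.18617021 319.02393617] [250 309  23  21 376]
s1 b2 [416.18461538 297.68205128] [405 287  23  22 390]
hub [ 323  295   37   63 1807]
[(295, [334, 342]), (299, [329, 349]), (303, [325, 352]), (307, [324, 354]), (311, [326, 356]), (315, [324, 355]), (319, [323, 356]), (323, [323, 356]), (327, [324, 357]), (331, [325, 357]), (335, [324, 359]), (339, [324, 359]), (343, [324, 359]), (347, [326, 358]), (351, [328, 355]), (355, [334, 352])]
s2 b1 [232.98053528 269.67153285] [222 259  23  22 411]
s2 b2 [392.53864169 246.78688525] [381 236  24  23 427]
hub [ 293  244   38   57 1692]
[(244, [308, 318]), (248, [302, 323]), (252, [301, 327]), (256, [299, 328]), (260, [297, 329]), (264, [296, 330]), (268, [295, 329]), (272, [296, 327]), (276, [294, 329]), (280, [293, 330]), (284, [293, 330]), (288, [294, 329]), (292, [296, 327]), (296, [300, 325]), (300, [309, 316])]
b1 (array([461.94515863, 126.35346845, 119.11019803]), np.float64(0.007115752960446079))
b2 (array([446.32034305, 229.08295902, 119.3779843 ]), np.float64(0.019030716036325546))
```

View pics/hub.png

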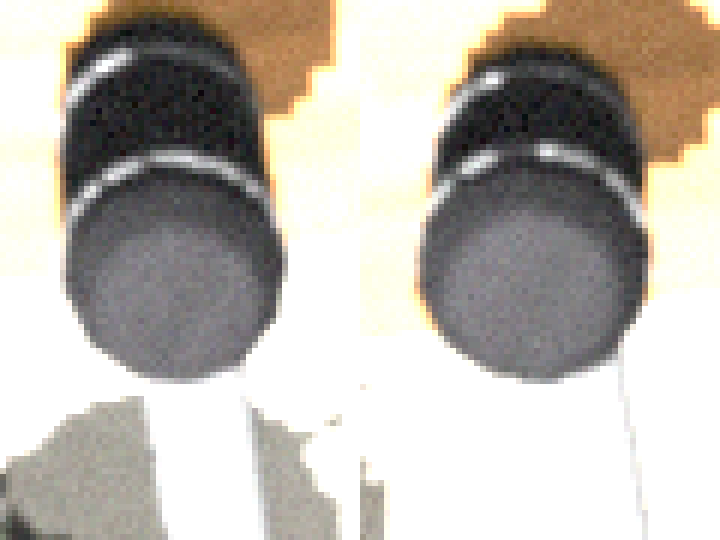

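The hub crop shows the flat top face centred at about (342,342) in s1 and (311,285) in s2. The arm runs down and slightly to the right.

Run:
```python
from h import *
w1,_=load("s1"); w2,im=load("s2")
H=tri([ray(w1,(342,342)),ray(w2,(310.8,285))]); print("hub top",H, onz(w2,(310.8,285),166),onz(w1,(342,342),166))
hsv=cv2.cvtColor(im,cv2.COLOR_BGR2HSV)
m=cv2.inRange(hsv,(0,90,35),(15,255,200)); m[:350]=0;m[410:]=0;m[:,:300]=0;m[:,360:]=0
c,_=cv2.findContours(m,0,1); c=max(c,key=cv2.contourArea); (u,v),r=cv2.minEnclosingCircle(c); print(u,v,r,cv2.boundingRect(c))
K=onz(w2,(u,v),160); print("knob",K)
t=imaging.camera_model("top"); it=cv2.imread("pics/top0.png"); h=cv2.cvtColor(it,cv2.COLOR_BGR2HSV)
m=cv2.inRange(h,(0,90,20),(12,255,200)); m[:235]=0;m[262:]=0;m[:,:228]=0;m[:,252:]=0
n,l,s,ce=cv2.connectedComponentsWithStats(m); i=1+s[1:,4].argmax(); print(s[i],ce[i]); Kt=onz(t,ce[i],160); print(Kt, tri([ray(t,ce[i]),ray(w2,(u,v))]))
C=np.array([454.1,177.7])
for k in(K,Kt): d=k[:2]-C; print(np.degrees(np.arctan2(d[1],d[0])),np.linalg.norm(d))
# arm edges in s2 below the hub
for y in range(306,360,6):
    print(y, im[y,305:345].max(1).tolist()) if y%12==6 else None
```

```text
hub top (array([455.43950735, 177.77173433, 160.46069015]), np.float64(0.28409263431030346)) [453.30562086 177.61771023 166.        ] [452.09430814 177.65295516 166.        ]
327.3387145996094 387.82257080078125 16.83567237854004 (312, 373, 32, 32)
knob [520.60755498 187.00194506 160.        ]
[237 247   7   6  31] [239.74193548 249.38709677]
[521.78852333 188.21917081 160.        ] (array([521.71690942, 187.72196342, 158.86346298]), np.float64(0.7254007484972171))
7.9619106889715905 67.15490340974058
8.833421591345092 68.501015645475
306 [201, 199, 200, 194, 166, 132, 131, 139, 142, 136, 134, 135, 136, 136, 134, 132, 128, 123, 128, 122, 118, 106, 95, 122, 169, 190, 201, 202, 198, 202, 199, 200, 198, 199, 199, 199, 200, 199, 199, 197]
318 [199, 200, 199, 196, 195, 190, 163, 132, 132, 139, 140, 138, 133, 133, 134, 133, 130, 131, 126, 125, 123, 123, 114, 108, 97, 117, 161, 182, 188, 188, 187, 184, 189, 188, 189, 189, 193, 193, 194, 195]
330 [193, 192, 189, 193, 180, 146, 113, 97, 96, 111, 128, 134, 138, 133, 135, 135, 128, 125, 130, 130, 124, 119, 118, 121, 112, 97, 95, 128, 161, 171, 173, 173, 174, 176, 174, 189, 195, 195, 195, 193]
342 [64, 67, 67, 61, 65, 67, 65, 66, 66, 66, 72, 99, 121, 132, 130, 128, 128, 132, 128, 129, 129, 125, 121, 121, 123, 121, 112, 98, 73, 65, 70, 68, 64, 72, 66, 71, 66, 69, 70, 65]
354 [69, 69, 63, 65, 68, 70, 68, 64, 64, 66, 67, 63, 63, 55, 45, 45, 45, 45, 41, 47, 44, 44, 43, 39, 44, 43, 45, 40, 34, 40, 44, 57, 65, 64, 64, 62, 70, 63, 67, 67]
```

Run:
```python
from h import *
o=[np.pi,0,np.pi+0.147]
bot.movel([453.5,177.7,200],rot=o); bot.movel([453.5,177.7,127],max_speed=90); st("down")
bot.grip(0.0,60); st("grip")
bot.movel([453.5,177.7,275],max_speed=130); s=st("up"); shot("l1")
bot.movel([370,140,275],max_speed=200); w,im=shot("l2"); st()
# expected tip and mouth-height points
for z in(170,180,250): print(z,proj(w,[370,140,z]))
cv2.imwrite("pics/l2c.png",im)
```

```text
down t9.43 [453.9 177.8 127.5] [ 3.142e+00  1.000e-03 -2.995e+00] F [ 0.2 -0.1 -0.5] T [-0.07 -0.04  0.02] op 1.000 gf 0 q6 0.07
grip t10.03 [453.6 177.8 127.3] [ 3.142  0.    -2.995] F [-0.8 -0.2  4.1] T [-0.01  0.18 -0.  ] op 0.238 gf 59 q6 0.07
up t11.32 [453.  177.6 274.1] [-3.141e+00 -2.000e-03 -2.995e+00] F [-0.5  0.5 -1.3] T [-0.01  0.01 -0.01] op 0.237 gf 59 q6 0.07
 t12.03 [371.4 140.4 275.3] [ 3.141e+00  2.000e-03 -2.995e+00] F [ 0.1  0.2 -1.4] T [ 0.02  0.02 -0.01] op 0.238 gf 59 q6 0.03
170 [318.05385571 228.35535828]
180 [318.09330446 232.64187139]
250 [318.4890351  275.58964628]
```

View pics/l2.png

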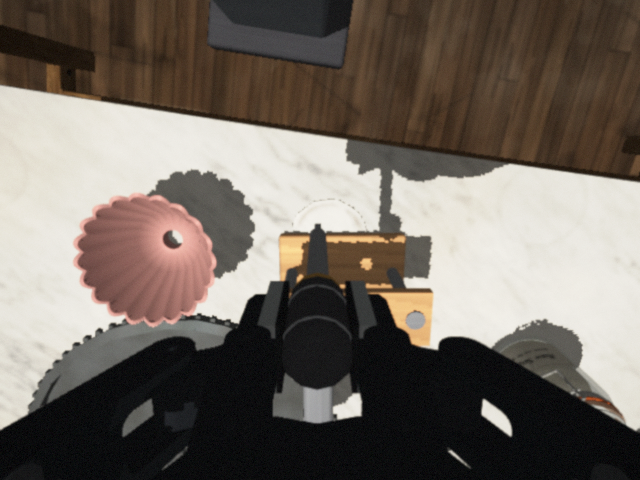

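The shaft is held. The tip is visible at about (318,226), close to the predicted (318,228), so there's hardly any lean. I'll carry it round the front to above the mill.

Run:
```python
from h import *
o=[np.pi,0,2.566]
bot.movel([355,100,275],max_speed=200); bot.movel([355,-150,275],rot=[np.pi,0,2.9],max_speed=250)
bot.movel([425.3,-249.4,275],rot=o,max_speed=200); bot.movel([425.3,-249.4,265],max_speed=60); bot.dwell(.3); s=st()
w,im=shot("a1"); T=s["tcp_pos"]
for z in(158,140): print(z,proj(w,[T[0],T[1],z]),proj(w,[425.3,-249.4,z]))
u,v=[int(x) for x in proj(w,[T[0],T[1],150])]
cv2.imwrite("pics/a1c.png",cv2.resize(im[v-50:v+50,u-65:u+65],(780,600),interpolation=cv2.INTER_NEAREST)); print(u-65,v-50)
```

```text
t14.93 [ 425.4 -249.5  265.2] [-3.142  0.     2.566] F [-0.4  0.4 -1.6] T [-0.02  0.06  0.02] op 0.240 gf 59 q6 -0.10
158 [317.77256625 228.6826723 ] [317.79506212 228.52035254]
140 [317.76288131 221.77310289] [317.78396  221.620307]
252 175
```

View pics/a1c.png

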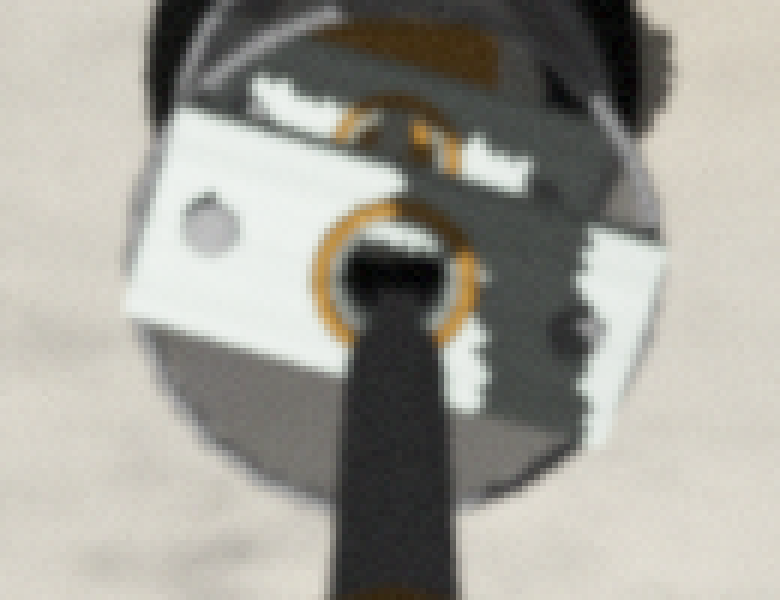

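The crop shows the tip directly above the ring: ring centre at about (398,273), tang column at about 401, both within a pixel. I'll check fore-aft lean from the tang-end row in l2/l1.

Run:
```python
from h import *
w,im=load("l2"); T=np.array([371.4,140.4]); x=np.array([np.cos(np.pi+.147),np.sin(np.pi+.147)])
for z in(168,178):
  for d in(-4.8,0,4.8): print(z,d,proj(w,[*(T+d*x),z]).round(1))
g=im.max(2)
for r in range(214,250,2): print(r,g[r,304:334].tolist())
```

```text
168 -4.8 [318.3 237.2]
168 0 [318.4 229.8]
168 4.8 [318.4 222.3]
178 -4.8 [318.4 241.7]
178 0 [318.4 234.1]
178 4.8 [318.4 226.3]
214 [233, 232, 233, 236, 238, 240, 241, 240, 241, 242, 242, 242, 242, 242, 241, 241, 241, 242, 242, 242, 243, 242, 242, 242, 244, 244, 243, 243, 244, 243]
216 [231, 234, 238, 241, 242, 242, 242, 242, 242, 242, 242, 242, 242, 242, 241, 242, 242, 242, 242, 242, 243, 242, 242, 242, 243, 242, 242, 242, 242, 243]
218 [235, 237, 241, 241, 243, 243, 244, 242, 243, 243, 241, 242, 243, 242, 242, 242, 241, 241, 242, 242, 242, 243, 242, 242, 243, 242, 242, 241, 243, 242]
220 [238, 239, 241, 241, 241, 242, 242, 242, 242, 242, 242, 242, 242, 241, 242, 242, 241, 242, 243, 242, 242, 242, 242, 243, 241, 242, 242, 242, 241, 242]
222 [242, 242, 243, 242, 242, 242, 242, 242, 242, 241, 238, 234, 232, 229, 229, 231, 234, 238, 242, 242, 242, 242, 242, 242, 242, 241, 242, 242, 242, 241]
224 [242, 242, 243, 242, 243, 242, 241, 240, 241, 236, 200, 139, 103, 96, 99, 100, 141, 220, 239, 241, 240, 242, 242, 240, 241, 241, 241, 240, 243, 242]
226 [242, 242, 243, 242, 243, 243, 242, 24
[... 898 characters left out ...]
, 99, 188, 230, 237, 238, 239, 239, 239, 240]
240 [241, 237, 228, 221, 220, 161, 79, 56, 55, 53, 55, 51, 56, 59, 53, 55, 52, 53, 51, 53, 51, 92, 172, 226, 237, 239, 238, 239, 239, 239]
242 [213, 202, 152, 116, 110, 84, 58, 57, 52, 51, 52, 54, 53, 55, 58, 52, 54, 50, 55, 51, 50, 60, 84, 125, 134, 139, 139, 137, 139, 156]
244 [97, 95, 96, 95, 86, 68, 57, 54, 56, 49, 56, 52, 52, 55, 55, 54, 53, 52, 54, 52, 50, 53, 74, 85, 95, 97, 96, 97, 98, 98]
246 [95, 97, 97, 92, 81, 60, 54, 53, 52, 51, 48, 55, 54, 54, 57, 52, 54, 53, 53, 53, 56, 54, 63, 84, 93, 98, 98, 96, 100, 96]
248 [104, 107, 106, 99, 80, 62, 52, 51, 53, 56, 55, 49, 55, 54, 53, 58, 53, 52, 54, 53, 54, 55, 59, 85, 96, 96, 96, 95, 97, 96]
```

Run:
```python
from h import *
P=np.array([425.3-.42,-249.4+.27])
for z,sp in((235,40),(183,50),(165,40),(146,15)):
    r=bot.movel([*P,z],max_speed=sp,threshold=6); st(f"{z} {r}")
    if r: break
```

```text
235 False t15.88 [ 425.  -249.2  235.2] [-3.142  0.     2.566] F [ 0.3 -0.6 -1.2] T [0.04 0.07 0.01] op 0.238 gf 59 q6 -0.10
183 False t17.07 [ 425.  -249.2  183.3] [-3.142  0.     2.566] F [-0.3  0.8 -1.4] T [0.09 0.04 0.05] op 0.238 gf 59 q6 -0.10
165 False t17.67 [ 424.9 -249.2  164.9] [-3.142 -0.     2.566] F [-0.5  0.3 -0.8] T [ 0.02  0.02 -0.04] op 0.236 gf 59 q6 -0.10
146 True t18.64 [ 424.9 -249.1  149.3] [-3.142  0.     2.566] F [-0.5  0.6  4.2] T [ 0.1  0.1 -0. ] op 0.240 gf 59 q6 -0.10
```

Contact came at z 149.3, which is exactly the expected home height. I'll rock it lightly while pressing to confirm.

Run:
```python
from h import *
s=bot.get_state(); p=s["tcp_pos"]; z=149.0
for dy in(.1,-.1,0):
    r=bot.movel([424.95,-249.2,z],rot=[np.pi,0,2.566+dy],max_speed=20,threshold=9); st(f"{dy} {r}")
r=bot.movel([424.95,-249.2,z-1.5],max_speed=8,threshold=5); st(f"press {r}"); bot.dwell(.2); st()
```

```text
0.1 False t18.89 [ 425.  -249.3  149.3] [-3.141  0.     2.664] F [-1.2  1.6  3.5] T [0.13 0.32 0.05] op 0.240 gf 59 q6 -0.20
-0.1 False t19.24 [ 425.2 -249.1  149.3] [3.141 0.    2.468] F [-0.3  1.7  5.5] T [ 0.44  0.18 -0.01] op 0.243 gf 59 q6 -0.01
0 False t19.49 [ 425.  -249.3  149.3] [-3.141  0.     2.568] F [-1.   0.8  5.2] T [0.29 0.33 0.02] op 0.236 gf 59 q6 -0.11
press True t19.70 [ 425.  -249.3  149.3] [-3.141e+00  1.000e-03  2.568e+00] F [-1.3  0.5  4.7] T [0.13 0.12 0.01] op 0.242 gf 59 q6 -0.11
 t19.90 [ 425.  -249.3  149.3] [-3.141e+00  1.000e-03  2.568e+00] F [-1.4 -0.4  5.2] T [0.12 0.19 0.08] op 0.242 gf 59 q6 -0.11
```

Run:
```python
from h import *
for i in range(1,13):
    y=2.566+1.72*i/12
    r=bot.movel([425.0,-249.2,149.2],rot=[np.pi,0,y],max_speed=10,threshold=12)
    s=bot.get_state(); print(i,r,"%.1f"%s["t"],s["tcp_pos"].round(1),s["orientation"][2].round(3),s["contact_force"].round(1),s["wrist_torque"].round(2))
    if r: break
```

```text
1 False 20.2 [ 425.  -249.3  149.3] 2.707 [-1.2  1.2  3.9] [ 0.16  0.29 -0.02]
2 False 20.5 [ 425.1 -249.3  149.3] 2.849 [-1.2  0.9  4.8] [ 0.08  0.35 -0.02]
3 False 20.8 [ 425.1 -249.3  149.3] 2.991 [-1.   0.3  4.1] [ 0.1   0.25 -0.03]
4 False 21.1 [ 425.2 -249.3  149.3] 3.135 [-1.   0.2  5.7] [ 0.07  0.19 -0.01]
5 False 21.4 [ 425.2 -249.3  149.3] -3.004 [-0.8  0.4  4.8] [ 0.11  0.22 -0.05]
6 False 21.6 [ 425.2 -249.3  149.3] -2.861 [-0.9  0.1  4.3] [ 0.06  0.18 -0.04]
7 False 21.9 [ 425.2 -249.2  149.3] -2.718 [-1.5 -0.3  4.4] [ 0.11  0.12 -0.04]
8 False 22.2 [ 425.3 -249.3  149.3] -2.576 [-1.4  1.   4.6] [ 0.1   0.11 -0.04]
9 False 22.5 [ 425.3 -249.2  149.3] -2.434 [-0.   1.2  4. ] [ 0.14  0.14 -0.03]
10 False 22.8 [ 425.3 -249.2  149.3] -2.291 [-0.5  0.8  4.6] [ 0.2   0.09 -0.03]
11 False 23.1 [ 425.3 -249.1  149.3] -2.148 [-0.1  1.   5.5] [ 0.15  0.03 -0.01]
12 False 23.4 [ 425.3 -249.1  149.3] -2.005 [ 0.9 -0.2  4.3] [ 0.2   0.07 -0.04]
```

Run:
```python
from h import *
bot.grip(0.7,20); st("rel"); bot.movel([425.3,-249.2,240],max_speed=100); st("up")
def kn(w,im,z=180):
    e=proj(w,[454.8,-185.7,z]); hsv=cv2.cvtColor(im,cv2.COLOR_BGR2HSV)
    m=cv2.inRange(hsv,(0,90,30),(15,255,200)); k=np.zeros_like(m); cv2.circle(k,tuple(int(a) for a in e),35,255,-1); m&=k
    c,_=cv2.findContours(m,0,1)
    if not c: print("none",e); return None
    c=max(c,key=cv2.contourArea); (u,v),r=cv2.minEnclosingCircle(c); print(e.round(),u,v,r,cv2.contourArea(c)); return (u,v)
R=[]
yw=[np.pi,0,-2.005]
for i,(dx,dy,z) in enumerate(((0,0,240),(0,0,240),(0,0,240))):
    pass
d=np.array([np.cos(1.136),np.sin(1.136)])
# look with camera over the knob side: tool x towards the knob
bot.movel([425.3-30,-249.2+15,260],rot=yw)
bot.move_ptp([395,-250,260],[np.pi,0,1.136])
for i,q in enumerate(([395,-250,260],[380,-280,260])):
    bot.movel(q); w,im=shot(f"f{i}"); p=kn(w,im)
    if p: R.append(ray(w,p))
t=imaging.camera_model("top"); it=imaging.capture("top"); cv2.imwrite("pics/ft.png",it); p=kn(t,it)
if p: R.append(ray(t,p))
for r in(R[:2],R): print(tri(r))
X=tri(R)[0]; print(np.arctan2(X[1]+249.4,X[0]-425.3)); st()
```

```text
rel t23.86 [ 424.9 -249.1  149. ] [ 3.141  0.    -1.998] F [0.1 0.4 0.7] T [-0.02 -0.05  0.01] op 0.698 gf 0 q6 -1.82
up t24.92 [ 425.  -248.9  239.4] [ 3.14   0.    -1.997] F [ 0.6 -0.2  0.7] T [0.02 0.03 0.04] op 0.705 gf 0 q6 -1.82
[369.  83.] 381.5 82.5 21.783119201660156 1299.0
[374.   8.] 387.8364562988281 13.621806144714355 23.51169204711914 1178.0
[395. 272.] 395.0909118652344 270.18182373046875 3.0220539569854736 21.0
(array([ 463.73686812, -188.32871887,  161.73883085]), np.float64(0.4301902633354406))
(array([ 461.75756114, -188.70705604,  169.20763667]), np.float64(1.0411353643146029))
1.0298706373707212
 t28.73 [ 380.1 -279.5  259.9] [-3.141e+00 -1.000e-03  1.136e+00] F [-0.2 -0.4 -0.3] T [-0.03 -0.02 -0.03] op 0.702 gf 0 q6 1.21
```

Run:
```python
from h import *
bot.grip(0.0,20); bot.movel([425.3,-249.2,240]); bot.movel([425.3,-249.2,197],max_speed=60); st()
r=bot.movel([425.3,-249.2,184],max_speed=8,threshold=4); st(f"touch {r}")
bot.movel([425.3,-249.2,260]); bot.movel([360,-250,280]); bot.dwell(.3); st()
```

```text
t30.73 [ 425.5 -249.3  197.2] [3.141 0.    1.136] F [ 0.1 -0.4 -0.5] T [ 0.02 -0.01  0.02] op 0.004 gf 0 q6 1.33
touch True t31.82 [ 425.3 -249.2  188. ] [-3.142  0.     1.136] F [-1.2 -0.6  3.8] T [0.07 0.11 0.01] op -0.002 gf 2 q6 1.33
 t33.36 [ 360.4 -249.9  279.7] [-3.140e+00 -1.000e-03  1.137e+00] F [-0.6  0.  -0.3] T [-0.02  0.04  0.02] op 0.001 gf 0 q6 1.23
```

The hub top is at exactly 188.0 mm, the fully-home height, and the knob shows the crank turned about 1.6 rad.

```bash
python3 -c "
from bench import bot
print(bot.sign_off())"
```

```text
the job is handed in; nothing more can be done
None
```

The shaft is seated fully home (hub top touched at 188.0 mm, the fully-home height), the crank was turned about 1.6–1.7 rad with the tang in the burr's slot (burr angle not measured directly), and the job was handed in at about 33 s with the gripper clear.

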